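# Scrape failed-print leftovers off a tipped tray into the scrap cup

### The arm

A 6-joint arm with a two-finger parallel gripper is mounted at the origin on the work surface. World frame = base frame: x ahead of the robot, y to its left, z up, the work surface at z = 0. Lengths are in m, angles in degrees, forces in N, time in s.
With the tool pointing down it reaches from about 0.375 to 0.9 m from the base axis. Payload 3.1 kg.
Tool frame: the origin (TCP) lies midway between the tips of the shut fingers; the grasp point (between the pads) lies 19 mm behind it; z points along the fingers, y is the line along which they close (so a half turn about z gives the same grasp; the last joint's range is limited). The gripper opens to 87 mm and grips with 3 to 60 N. Pads are 19 mm wide; open, the fingers measure 117 mm over their backs; the gripper's body (75 mm by 190 mm) begins 51 mm behind the grasp point.
Start: joints at [-84.712, 30.224, 82.088, -0, 67.689, -10.227], TCP at [0.167, -0.602, 0.223] pointing down, gripper open.
Joint ranges: [-176.69, 176.69], [-43.24, 126.21], [12.49, 139.97], [-82, 262], [0, 151.66], [-163.58, 163.58]. Speed limits (degrees/s): [159.86, 159.86, 180, 180, 180, 180].

### API

Orientations are given as a 3x3 rotation matrix whose columns are the frame's x, y, z axes.
In Python, from rig import bot gives the robot as it stands.
- The arm moves only by the shell command python3 steer.py 'ROWS'. ROWS is rows parted by semicolons, their numbers by spaces, 1 to 20 of them, each of 7 numbers: dx, dy, dz in m, then a rotation vector rx, ry, rz in degrees, then the opening from 0.0 (shut) to 1.0 (fully open); each row is the pose to reach, as a shift and turn from the pose commanded when the command began, along the tool's axes at that moment; what a row does not reach only later rows make up. A row lasts 1/10 s, in which the tool goes at most 0.05 m and 8.59 degrees, less where a joint would pass 70% of its speed; a pose out of reach is approached as far as the arm can. The fingers move at their own pace and stop on an object; the grip force is fixed at half the most. Time passes only in rows, so rows that do not move let the fingers close. It prints the time, the measured TCP pose, the force, the opening and the grip force at its end.
- bot.read_state(): the state, without advancing time (a new reading comes with each control period).
- bot.capture(name): name is "scene" or "top"; returns a dict with "color" (384x512x3 uint8, red, green, blue), "K" (3x3 intrinsics, pixels), "D" ([k1, k2, p1, p2, k3] as OpenCV has them; the pictures are not rectified), "view" (4x4, takes a point from world to camera coordinates). Camera axes: x right, y up, looking along -z (the intrinsics and any distortion apply to the point x, -y, -z); pixel columns grow to the right and rows downward; lengths in m; the calibration is good to about 2 mm. A picture is of the moment at which its call begins. There is no depth.
- bot.hand_in(): hands the job in; it is judged then, once.
The state is a dict: "time_s": time; "joint_positions": joint angles; "qvel": joint speeds; "tau": joint torques, N m; "position": TCP position; "tcp_rot": TCP orientation; "force": force on the tool from outside, world axes, zero at the start; "moment": the same for the moment, N m; "opening": opening from 0.0 (shut) to 1.0 (fully open); "grasp_force": force on a finger pad.
Only numpy, scipy, OpenCV 4.12 (cv2) and the standard library are available. Lean on these libraries where they do the work, as an engineer would, in place of code of your own. Each camera call takes 0.05 s, during which the arm holds its last target. There are 200 camera calls.

### The job

Three failed-print leftovers cling to the floor of the hinged tray beside the printers. Slide the round scrap cup along the bench until its mouth is under the tray's open lip and tip the tray up by its bar as far as it goes (it stays where it is left); then, with the scraper's blade and never with the fingers, sweep all three leftovers down the tray and off the lip into the cup. Finally hang the scraper upright in its slotted stand again, leave the tray tipped, keep the cup upright on the bench and do not disturb the spool, the jar or the parts box.

Things in the scene. Friction and masses are not known exactly. Their poses are not given: they have to be found in the camera images.
- tray (a joint): tilt of the hinged tray, rad: 0 level, 0.5 at its upper stop (tipped). The stiff hinge keeps it where it is left; lifting at the bar takes about 7 N. The hinge line is the tray's open lip, so the lip does not move. Aluminium tray: floor 210 mm long (from the lip), 76 mm wide between its 4 mm side walls, walls 14 mm high above the floor, far end closed by such a wall, lip end open
- tray_lip (a point): middle of the open lip, on the tray floor's upper face and on the hinge line, 85 mm above the bench; turns with the tray. Its x axis points along the floor away from the lip, towards the bar; y along the hinge; z out of the floor. The tray's underside is 4 mm lower
- tray_handle (a point): middle of the tray's round lifting bar, 12 mm diameter, 78 mm long, parallel to the hinge, 250 mm from the lip along the tray's x axis and 9 mm above the floor plane; free space of 34 mm between the bar and the tray's end wall, two 6 mm arms join it to the tray 36 mm either side of the middle, nothing under it but the bench
- tray_stand: grey metal stand of the tray, fixed to the bench. Origin on the bench right under the lip; x horizontal, from under the lip towards the bar, z up. Its two hinge posts stand from 40 to 60 mm along x, 47 to 55 mm either side of the middle; their forward arms carry the hinge at 78 to 94 mm height, so the space below 78 mm around the lip is free for the cup
- cup: loose grey round open scrap cup, 104 mm across the rim, 84 mm across the foot, 62 mm high, wall 4 mm, about 120 g; too wide to be grasped across: push it along the bench. Origin at the centre of its underside, z up
- cup_rim (a point): centre of the cup's mouth, at rim height, 62 mm above the cup's underside; the mouth is 96 mm wide
- scraper: loose hand scraper, upright, handle up. Steel blade 3 mm thick (x), 58 mm wide (y), 75 mm free below the wooden handle; handle 24 mm thick (x), 64 mm wide (y), 42 mm high, from 75 to 117 mm above the blade's edge. Origin in the middle of the blade's lower edge, z up towards the handle. About 150 g. Same front and back
- scraper_stand: black slotted stand fixed to the bench: base 80 (x) by 100 (y) by 10 mm, two upright plates 6 mm thick, 74 mm long (y), tops at 85 mm, 10 mm slot between them (from x = -5 to +5 mm, open upwards and at both ends). The scraper hangs in it blade down, its handle resting on the plate tops: its origin then lies 10 mm above this origin, axes parallel. Origin centre of underside
- leftover1: loose black plastic scrap 26 by 20 by 7 mm with a 12 mm square stub on top (14 mm high in all), about 20 g, clings to what it lies on (friction about 2: it does not slide down the tipped tray by itself). Origin at the middle of its underside
- leftover2: loose black plastic L-shaped scrap, 26 by 26 by 10 mm high, legs 10 mm wide, about 20 g, clings to the tray floor likewise. Origin near the middle of its underside
- leftover3: loose black plastic round scrap 24 mm diameter, 9 mm high, with a 12 mm stub on top (15 mm in all), about 20 g, clings to the tray floor likewise. Origin at the middle of its underside
- spool: bystander: filament spool lying flat, 180 mm diameter, 58 mm high; origin centre of underside
- jar: bystander: amber jar with cap, 60 mm diameter, 80 mm high; origin centre of underside
- parts_box: bystander: black open parts box 90 by 110 by 40 mm; origin centre of underside

How it is judged:
By the outcome, as a careful person would: the job done as asked, in the order asked, and still so for the second after the job is handed in, with the robot touching nothing.
It also fails if it takes over 72 s, if anything falls off the work surface, if the arm or the gripper's body presses on something with over 40 N, if the wrist force passes 120 N, or if a joint passes its speed limit or range.

## Working session

There is one attempt and no reset: what is moved stays moved. The work goes in short steps, Python scripts to look and compute and a shell command to move; the robot and the scene stay as the last step left them, time stands still between calls to the robot, and variables do not carry over. Pictures are saved under pics/ and viewed, at most 10 in all, crops included, and the job is handed in when it is done.

```bash
ls; mkdir -p pics
python3 - <<'E'
from rig import bot
import cv2,numpy as np
ims=[]
for n in("scene","top"):
    c=bot.capture(n); cv2.imwrite(f"pics/{n}0.png",c["color"][:,:,::-1]); print(n,c["K"].round(1).tolist(),np.round(c["D"],3),c["view"].round(3).tolist())
    cv2.imwrite(f"pics/{n}0b.png",cv2.resize(c["color"][:,:,::-1],(800,600),interpolation=cv2.INTER_CUBIC))
s=bot.read_state();print(s)
E
```

```text
pics
rig.py
steer.py
scene [[439.4, 0.0, 253.2], [0.0, 439.4, 188.5], [0.0, 0.0, 1.0]] [-0.126  0.     0.     0.     0.   ] [[0.217, 0.976, -0.014, -0.106], [-0.695, 0.165, 0.7, 0.376], [0.686, -0.142, 0.714, -1.561], [0.0, 0.0, 0.0, 1.0]]
top [[396.4, 0.0, 259.1], [0.0, 396.4, 190.1], [0.0, 0.0, 1.0]] [-0.02  0.    0.    0.    0.  ] [[0.02, -1.0, -0.008, -0.026], [0.991, 0.019, 0.135, -0.633], [-0.135, -0.011, 0.991, -1.236], [0.0, 0.0, 0.0, 1.0]]
{'time_s': 0.1, 'joint_positions': array([-8.47144268e+01,  3.02722260e+01,  8.21500905e+01,  2.22654113e-04,
        6.76898269e+01, -1.02269178e+01]), 'qvel': array([-0.00339602, -0.03963125, -0.06388259, -0.04038455,  0.05000194,
       -0.07938976]), 'tau': array([-5.62068919e-05, -4.40986311e+01, -1.77150679e+01,  6.34859875e-02,
        5.34466084e-02, -4.05521666e-05]), 'position': array([ 0.16712604, -0.60154573,  0.22167885]), 'tcp_rot': array([[ 9.63572597e-01,  2.67446854e-01, -1.76723520e-04],
       [ 2.67446682e-01, -9.63570689e-01,  1.94927798e-03],
       [ 3.51042659e-04, -1.92553497e-03, -9.99998085e-01]]), 'force': array([-0.54648013,  0.16997954,  0.67454985]), 'moment': array([-4.16712827e-02, -5.24995485e-03,  9.49618720e-05]), 'grasp_force': 0.0, 'opening': 1.0062145682174142}
```

View pics/scene0b.png

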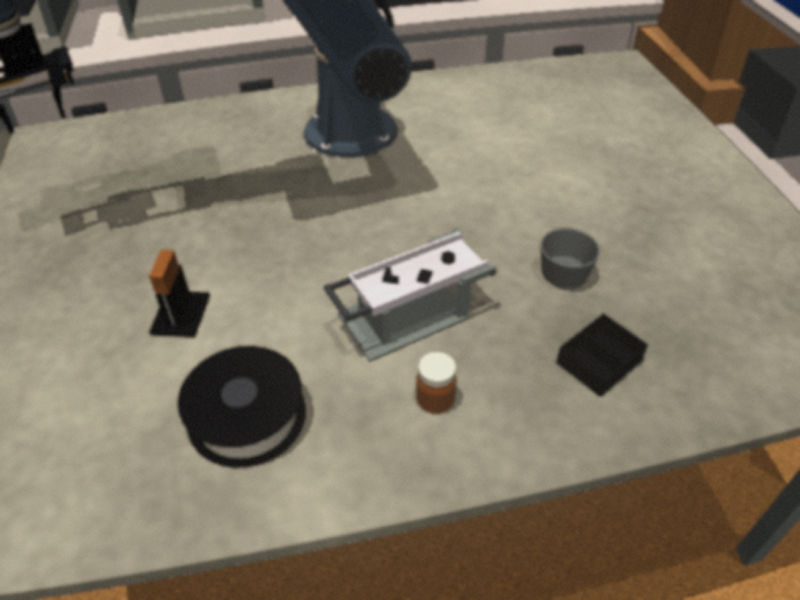

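View pics/top0b.png

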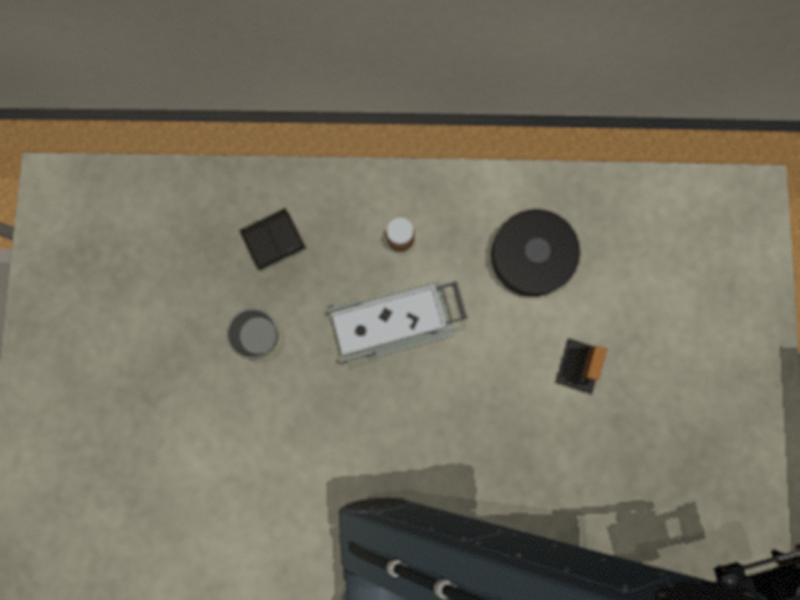

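The scene view (800×600) shows the scraper in its stand (165,290), the tray (bar 335,295; lip about 480,255) and the cup (568,258). The top view shows the lip at about (336,333), the bar at (455,302), the cup at (253,335) and the scraper at (592,363). Leftovers are at (360,330), (385,314) and (412,320).

```bash
cat > h.py <<'E'
import cv2,numpy as np
from rig import bot
def cap(n): return bot.capture(n)
def ray(c,uv):
    uv=np.asarray(uv,float).reshape(-1,1,2)
    p=cv2.undistortPoints(uv,c["K"],np.array(c["D"],float)).reshape(-1,2)
    d=np.c_[p[:,0],-p[:,1],-np.ones(len(p))]; V=np.array(c["view"]); R=V[:3,:3]
    return -R.T@V[:3,3], d@R
def onz(c,uv,z):
    o,d=ray(c,uv); return o+d*((z-o[2])/d[:,2])[:,None]
def tri(c1,u1,c2,u2):
    o1,d1=ray(c1,u1);o2,d2=ray(c2,u2);d1=d1[0];d2=d2[0]
    s=np.linalg.lstsq(np.c_[d1,-d2],o2-o1,rcond=None)[0]
    a=o1+s[0]*d1;b=o2+s[1]*d2; return (a+b)/2,np.linalg.norm(a-b)
def blobs(m,amin=15):
    n,l,st,ce=cv2.connectedComponentsWithStats(m.astype(np.uint8))
    return [(st[i],ce[i],l==i) for i in range(1,n) if st[i][4]>=amin]
def quad(mask):
    p=np.argwhere(mask)[:,::-1].astype(np.float32); r=cv2.minAreaRect(p); return r,cv2.boxPoints(r)
def st():
    s=bot.read_state();return s
def inTool(v):
    s=st(); return s["tcp_rot"].T@np.asarray(v)
E
python3 - <<'E'
from h import *
np.set_printoptions(precision=4,suppress=True)
T=cap("top");S=cap("scene")
for c,n in((T,"top"),(S,"scene")):
    I=c["color"].astype(int);hsv=cv2.cvtColor(c["color"],cv2.COLOR_RGB2HSV)
    V=hsv[...,2].astype(int);Sa=hsv[...,1].astype(int)
    for b in blobs((V>140)&(Sa<60),60):
        print(n,"bright",b[0],b[1])
    for b in blobs((hsv[...,0]<15)&(Sa>130)&(V>50),20):
        print(n,"orange",b[0],b[1], I[b[2]].mean(0))
# zoom crops
t=T["color"][170:260,130:400,::-1]; s=S["color"][140:240,85:395,::-1]
t=cv2.resize(t,(790,263),interpolation=cv2.INTER_CUBIC);s=cv2.resize(s,(790,255),interpolation=cv2.INTER_CUBIC)
cv2.imwrite("pics/zoom1.png",np.vstack([t,s]))
E
```

```text
top bright [ 18  98  26  42 443] [ 31.0474 115.0609]
top bright [  213   102   294   184 26331] [370.6151 182.2145]
top bright [ 13 127  12  14  65] [ 17.3538 133.4308]
top bright [ 25 141  16  10 102] [ 31.7255 145.6373]
top bright [ 81 196  14  22 168] [ 86.9643 205.744 ]
top bright [ 54 215  29  24 218] [ 67.7248 228.0321]
top bright [   48   241   194   143 14309] [151.0881 323.3928]
top bright [  7 242  27  21 228] [ 20.7895 252.3553]
top bright [380 242  12  15  65] [385.6769 250.0154]
top bright [434 248  23  18 176] [443.0341 254.3466]
top bright [   0  274   37   52 1042] [ 15.3618 299.5298]
top bright [356 286  11  17  92] [360.4783 294.413 ]
top bright [ 37 339  22  34 311] [ 47.074  357.8392]
top orange [373 227  10  16  46] [376.913  235.6087] [89.8261 60.4348 34.8696]
scene bright [  43    0  153   44 2847] [108.0239  23.0421]
scene bright [ 250    0  174   17 1491] [318.6103   5.3796]
scene bright [483   0  29  21 210] [499.3762   8.1857]
scene bright [ 86   3  75  12 285] [122.1368   8.3333]
scene bright [     0     33    512    347 109821] [243.4967 200.7606]
scene b
[... 4596 characters left out ...]
ange [242 369  15  15  63] [249.3968 375.6825] [87.9841 60.3333 35.746 ]
scene orange [378 369  11  11  35] [382.8    373.7429] [93.0857 63.0571 36.1714]
scene orange [216 371   8  10  25] [219.32 376.28] [88.6  61.08 36.32]
scene orange [152 372  21  12  60] [160.7333 379.6833] [85.4833 58.6833 34.7833]
scene orange [ 82 375   9   9  33] [ 85.7576 378.0606] [87.3333 59.697  34.7576]
scene orange [109 375  13   9  39] [115.2308 379.9231] [86.6154 59.1026 34.7179]
scene orange [309 375  10   9  23] [314.3043 378.8696] [89.1739 60.4783 34.9565]
scene orange [129 377  10   6  20] [134.   379.25] [89.45 61.45 36.3 ]
scene orange [200 376  14   8  32] [206.6562 380.    ] [88.8125 60.7188 35.75  ]
```

View pics/zoom1.png

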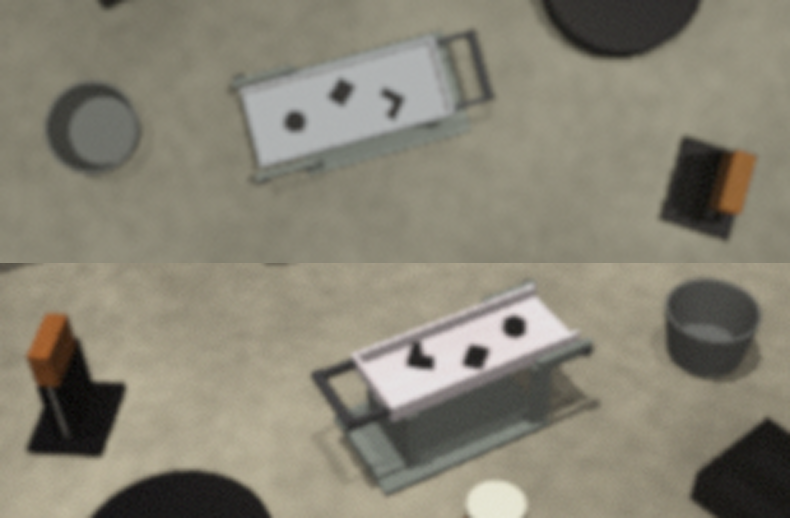

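The zoomed crop clearly shows: lip corners at (240,88) and (260,166), bar ends at (474,33) and (489,100), cup rim centre at (93,127), handle top at (738,182). Below it, the same objects in the scene view.

Run:
```python
from h import *
np.set_printoptions(precision=4,suppress=True)
T=cap("top");S=cap("scene")
t=lambda *p:[(x/2.926+130-.33,y/2.922+170-.33) for x,y in p]
s=lambda *p:[(x/2.548+85-.3,(y-263)/2.55+140-.3) for x,y in p]
lip=onz(T,t((240,88),(260,166)),.085);print("lip",lip,lip.mean(0))
bar=onz(T,t((474,33),(489,100)),.094);print("bar",bar,bar.mean(0),np.linalg.norm(bar.mean(0)-lip.mean(0)))
print("floor far",onz(T,t((436,37),(455,116)),.092))
print("bar scene",onz(S,s((318,375),(350,422)),.094), "tri mid",tri(T,t((481.5,66.5)),S,s((334,398.5))))
print("lip scene",onz(S,s((531,288),(577,334)),.085))
print("left",onz(T,t((295,121),(341,92),(393,102)),.092),onz(S,s((514,326),(477,356),(420,356)),.092))
# orange
for c,(x0,x1,y0,y1) in((T,(350,410,200,260)),(S,(85,125,150,200))):
    I=c["color"].astype(int);m=np.zeros(I.shape[:2],bool)
    m[y0:y1,x0:x1]=((I[...,0]-I[...,2])>35)[y0:y1,x0:x1]
    r,b=quad(max(blobs(m),key=lambda q:q[0][4])[2]);print("orange",m.sum(),r,b.tolist())
    if c is T: w=onz(T,b,.127);print(w,w.mean(0))
# dark stand base corners top
print("base",onz(T,t((685,136),(757,152),(660,218),(728,240)),.01))
print("handle top T",onz(T,t((737,150),(757,155),(742,214),(717,210)),.127))
print("handle top S",onz(S,s((45,315),(68,318),(53,360),(28,355)),.127))
print("slot bottom front scene",onz(S,s((67,437)),.01))
# cup
I=T["color"];g=cv2.cvtColor(I,cv2.COLOR_RGB2GRAY)
m=np.zeros(g.shape,bool);sub=I[190:240,140:185].astype(int)
sat=sub[...,0]-sub[...,2];m[190:240,140:185]=(sat<8)
b=max(blobs(m),key=lambda q:q[0][4]);cs,_=cv2.findContours(b[2].astype(np.uint8),0,1)
e=cv2.minEnclosingCircle(max(cs,key=len));print("cup",b[0],e,onz(T,[e[0]],.062),onz(T,[b[1]],.062))
print("cup pick T",onz(T,t((93,127),(47,127),(139,127)),.062),"S",onz(S,s((712,314),(666,314),(759,314)),.062))
```

```text
lip [[0.594  0.1332 0.085 ]
 [0.5116 0.1091 0.085 ]] [0.5528 0.1211 0.085 ]
bar [[ 0.6566 -0.1144  0.094 ]
 [ 0.5854 -0.1309  0.094 ]] [ 0.621  -0.1227  0.094 ] 0.2532928958949942
floor far [[ 0.6519 -0.0743  0.092 ]
 [ 0.568  -0.0954  0.092 ]]
bar scene [[ 0.5878 -0.1303  0.094 ]
 [ 0.6553 -0.1107  0.094 ]] tri mid (array([ 0.6211, -0.1215,  0.0931]), np.float64(0.002585735657605379))
lip scene [[0.5023 0.1072 0.085 ]
 [0.581  0.1323 0.085 ]]
left [[ 0.5594  0.073   0.092 ]
 [ 0.5911  0.0253  0.092 ]
 [ 0.5815 -0.0299  0.092 ]] [[ 0.5623  0.0716  0.092 ]
 [ 0.5957  0.0249  0.092 ]
 [ 0.5828 -0.0292  0.092 ]]
orange 218 ((380.8884582519531, 231.7423095703125), (10.700105667114258, 22.364974975585938), 15.255118370056152) [[372.78460693359375, 241.12307739257812], [378.66925048828125, 219.54617309570312], [388.9923095703125, 222.36154174804688], [383.107666015625, 243.93844604492188]]
[[ 0.4756 -0.3538  0.127 ]
 [ 0.5398 -0.3725  0.127 ]
 [ 0.532  -0.4031  0.127 ]
 [ 0.4679 -0.3842  0.127 ]] [ 0.5038 -0.3784  0.127 ]
orange 396 ((103.89691925048828, 172.76803588867188), (16.0104656219
[... 220 characters left out ...]
 0.5576 -0.358   0.01  ]
 [ 0.5412 -0.4383  0.01  ]
 [ 0.4658 -0.3289  0.01  ]
 [ 0.443  -0.404   0.01  ]]
handle top T [[ 0.5356 -0.381   0.127 ]
 [ 0.5309 -0.4013  0.127 ]
 [ 0.4709 -0.3847  0.127 ]
 [ 0.4745 -0.3595  0.127 ]]
handle top S [[ 0.4748 -0.3848  0.127 ]
 [ 0.485  -0.3618  0.127 ]
 [ 0.5426 -0.3755  0.127 ]
 [ 0.5298 -0.3998  0.127 ]]
slot bottom front scene [[ 0.5317 -0.3907  0.01  ]]
cup [146 198  31  31 734] ((161.16378784179688, 213.38577270507812), 15.537290573120117) [[0.5502 0.2948 0.062 ]] [[0.5507 0.295  0.062 ]]
cup pick T [[0.551  0.2939 0.062 ]
 [0.55   0.3439 0.062 ]
 [0.552  0.244  0.062 ]] S [[0.5609 0.2908 0.062 ]
 [0.5497 0.243  0.062 ]
 [0.5723 0.34   0.062 ]]
```

```bash
cat > go.py <<'E'
# usage: go.py x y z psi tilt -> shift and turn in tool axes from the present pose
import sys,numpy as np
from scipy.spatial.transform import Rotation as Ro
from rig import bot
x,y,z,psi,tilt=map(float,sys.argv[1:6]); s=bot.read_state(); R=s["tcp_rot"]
c,q=np.cos(np.radians(psi)),np.sin(np.radians(psi))
G=np.array([[c,q,0],[q,-c,0],[0,0,-1]])@Ro.from_euler('x',tilt,degrees=True).as_matrix()
d=R.T@(np.array([x,y,z])-s["position"])
print("d",d.round(4),"rot",Ro.from_matrix(R.T@G).as_rotvec(degrees=True).round(2),"dist",np.linalg.norm(d).round(3))
E
python3 steer.py '0.484 -0.387 -0.03 0 0 0 0.7;0.484 -0.387 -0.03 0 0 0 0.7;0.484 -0.387 -0.03 0 0 0 0.7;0.484 -0.387 -0.03 0 0 0 0.7;0.484 -0.387 -0.03 0 0 0 0.7;0.484 -0.387 -0.03 0 0 -75 0.7;0.484 -0.387 -0.03 0 0 -75 0.7;0.484 -0.387 -0.03 0 0 -75 0.7;0.484 -0.387 -0.03 0 0 -75 0.7;0.484 -0.387 -0.03 0 0 -75 0.7;0.484 -0.387 -0.03 0 0 -75 0.7;0.484 -0.387 -0.03 0 0 -75 0.7;0.484 -0.387 -0.03 0 0 -75 0.7;0.484 -0.387 -0.03 0 0 -75 0.7;0.484 -0.387 -0.03 0 0 -75 0.7;0.484 -0.387 -0.03 0 0 -75 0.7'; python3 go.py .5515 .38 .2 90 0
```

```text
time_s: 1.9
position: [0.5298, -0.0999, 0.2524]
tcp_rot: [[-0.007, 1.0, -0.0], [1.0, 0.007, 0.0], [0.0, -0.0, -1.0]]
force: [-0.5, -0.1, -0.0]
opening: 0.701
grasp_force: 0.0
d [0.4797 0.0248 0.0525] rot [-0.02 -0.    0.38] dist 0.483
```

```bash
python3 steer.py '0.48 0.025 0.02 0 0 0 0.7;0.48 0.025 0.02 0 0 0 0.7;0.48 0.025 0.02 0 0 0 0.7;0.48 0.025 0.02 0 0 0 0.7;0.48 0.025 0.02 0 0 0 0.7;0.48 0.025 0.02 0 0 0 0.7;0.48 0.025 0.02 0 0 0 0.7;0.48 0.025 0.02 0 0 0 0.7;0.48 0.025 0.02 0 0 0 0.7;0.48 0.025 0.02 0 0 0 0.7;0.48 0.025 0.02 0 0 0 0.7;0.48 0.025 0.228 0 0 0 0.7;0.48 0.025 0.228 0 0 0 0.7;0.48 0.025 0.228 0 0 0 0.7;0.48 0.025 0.228 0 0 0 0.7;0.48 0.025 0.228 0 0 0 0.7;0.48 0.025 0.228 0 0 0 0.7'; python3 go.py .5476 .1895 .024 90 0
python3 - <<'E'
from h import *
S=cap("scene");T=cap("top")
cv2.imwrite("pics/p2.png",np.hstack([cv2.resize(S["color"][110:230,270:410,::-1],(400,343),interpolation=2),cv2.resize(T["color"][150:270,110:250,::-1],(400,343),interpolation=2)]))
E
```

```text
time_s: 3.6
position: [0.5501, 0.3785, 0.0231]
tcp_rot: [[-0.007, 1.0, -0.004], [1.0, 0.007, -0.002], [-0.002, -0.004, -1.0]]
force: [0.1, -0.4, -0.1]
opening: 0.698
grasp_force: 0.0
d [-0.1889 -0.0037 -0.0005] rot [-0.22  0.12  0.38] dist 0.189
```

View pics/p2.png

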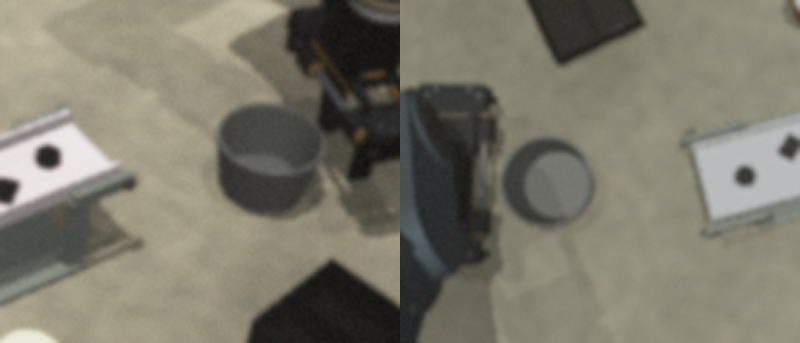

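The gripper sits behind the cup, centred on it and not touching (crop: fingers at x≈490, cup centre (548,183)).

```bash
python3 steer.py '-0.015 0 0 0 0 0 0.7;-0.03 0 0 0 0 0 0.7;-0.045 0 0 0 0 0 0.7;-0.06 0 0 0 0 0 0.7;-0.075 0 0 0 0 0 0.7;-0.09 0 0 0 0 0 0.7;-0.105 0 0 0 0 0 0.7;-0.12 -0.001 0 0 0 0 0.7;-0.135 -0.002 0 0 0 0 0.7;-0.15 -0.003 0 0 0 0 0.7;-0.16 -0.004 0 0 0 0 0.7;-0.16 -0.004 0 0 0 0 0.7'
cat > cup.py <<'E'
from h import *
T=cap("top");I=T["color"].astype(int)
m=np.zeros(I.shape[:2],bool);x0,x1,y0,y1=140,212,185,250
m[y0:y1,x0:x1]=((I[...,0]-I[...,2])<8)[y0:y1,x0:x1]
cv2.imwrite("pics/cupnow.png",cv2.resize(T["color"][160:260,110:260,::-1],(750,500),interpolation=2))
cs,_=cv2.findContours(m.astype(np.uint8),0,1)
for c in cs:
    if len(c)>15:
        e=cv2.minEnclosingCircle(c);print(cv2.boundingRect(c),e,onz(T,[e[0]],.062))
E
python3 cup.py
```

```text
time_s: 4.9
position: [0.5479, 0.2182, 0.0244]
tcp_rot: [[-0.008, 1.0, -0.001], [1.0, 0.008, -0.001], [-0.001, -0.001, -1.0]]
force: [1.2, 0.0, -0.1]
opening: 0.703
grasp_force: 0.6
(140, 185, 72, 65) ((172.908447265625, 222.0), 42.567298889160156) [[0.52372977 0.25613899 0.062     ]]
```

View pics/cupnow.png

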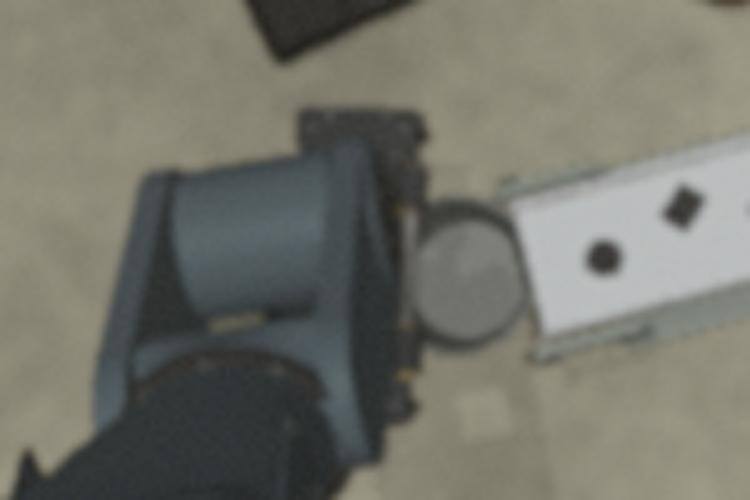

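The cup moved straight and is centred at about (450,274), roughly (0.548, 0.165). About 27 mm is left before the lip (526,269) hangs well over the mouth.

```bash
python3 steer.py '-0.01 0 0 0 0 0 0.7;-0.02 0 0 0 0 0 0.7;-0.028 0 0 0 0 0 0.7;-0.028 0 0 0 0 0 0.7;-0.028 0 0 0 0 0 0.7'; python3 steer.py '0.06 0 0 0 0 0 0.7;0.06 0 0 0 0 0 0.7;0.06 0 -0.1 0 0 0 0.7;0.1 0 -0.2 0 0 0 0.7;0.1 0 -0.24 0 0 0 0.7;0.1 0 -0.24 0 0 0 0.7;0.1 0 -0.24 0 0 0 0.7'; python3 cup.py
python3 - <<'E'
from h import *
S=cap("scene");I=S["color"]
a=cv2.imread("pics/cupnow.png");a=cv2.resize(a,(450,300))
b=cv2.resize(I[120:220,215:365,::-1],(450,300),interpolation=2)
cv2.imwrite("pics/p4.png",np.vstack([a,b]))
E
python3 go.py .621 -.1225 .2 15.5 0
```

```text
time_s: 5.45
position: [0.5481, 0.1917, 0.0243]
tcp_rot: [[-0.008, 1.0, -0.001], [1.0, 0.008, -0.0], [-0.0, -0.001, -1.0]]
force: [-0.3, 0.4, 0.4]
opening: 0.701
grasp_force: 0.0
time_s: 6.15
position: [0.5472, 0.2929, 0.2671]
tcp_rot: [[-0.01, 1.0, 0.001], [1.0, 0.01, 0.0], [-0.0, 0.001, -1.0]]
force: [0.5, 0.7, -0.7]
opening: 0.7
grasp_force: 0.0
(140, 234, 6, 10) ((141.5, 238.5), 4.743516445159912) [[0.46998263 0.35264585 0.062     ]]
(140, 221, 7, 9) ((143.0, 225.3125), 4.7537994384765625) [[0.51135851 0.35033033 0.062     ]]
(195, 196, 17, 35) ((209.8023223876953, 212.98837280273438), 17.030635833740234) [[0.55449741 0.14064416 0.062     ]]
(140, 185, 9, 33) ((144.0, 200.8125), 16.310684204101562) [[0.58905898 0.35173251 0.062     ]]
d [-0.4185  0.0641  0.0712] rot [ 0.54 -0.79 75.14] dist 0.429
```

View pics/p4.png

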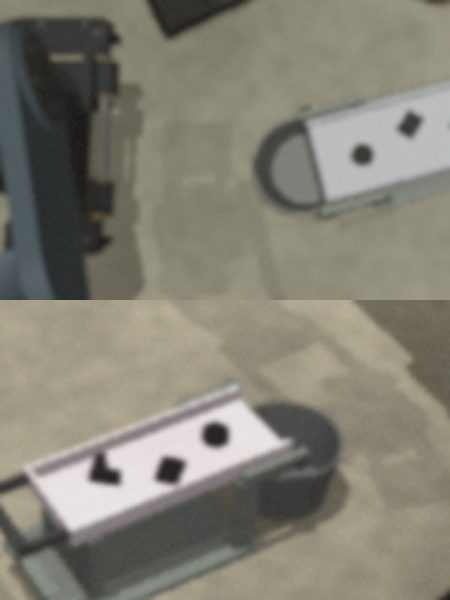

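The cup mouth lies under the open lip: in the top half of the picture the cup spans columns 252–330 and the lip crosses it at about (315,160). Next, the bar.

```bash
python3 steer.py '-0.418 0.064 0 0 0 75 0.4;-0.418 0.064 0 0 0 75 0.4;-0.418 0.064 0 0 0 75 0.4;-0.418 0.064 0 0 0 75 0.4;-0.418 0.064 0 0 0 75 0.4;-0.418 0.064 0 0 0 75 0.4;-0.418 0.064 0 0 0 75 0.4;-0.418 0.064 0 0 0 75 0.4;-0.418 0.064 0 0 0 75 0.4;-0.418 0.064 0 0 0 75 0.4;-0.418 0.064 0.06 0 0 75 0.4;-0.418 0.064 0.09 0 0 75 0.4;-0.418 0.064 0.09 0 0 75 0.4;-0.418 0.064 0.09 0 0 75 0.4'; python3 go.py .621 -.122 .077 15.5 0
```

```text
time_s: 7.65
position: [0.6148, -0.1239, 0.1741]
tcp_rot: [[0.963, 0.269, -0.002], [0.269, -0.963, 0.001], [-0.002, -0.002, -1.0]]
force: [-0.1, 0.3, -0.1]
opening: 0.398
grasp_force: 0.0
d [ 0.0067 -0.      0.0971] rot [-0.09  0.1   0.12] dist 0.097
```

```bash
python3 steer.py '0.007 0 0 0 0 0 0.4;0.007 0 0.03 0 0 0 0.4;0.007 0 0.06 0 0 0 0.4;0.007 0 0.08 0 0 0 0.4;0.007 0 0.097 0 0 0 0.4;0.007 0 0.097 0 0 0 0.4;0.007 0 0.097 0 0 0 0.4'
python3 - <<'E'
from h import *
s=st();print(s["force"],s["position"])
S=cap("scene");T=cap("top")
cv2.imwrite("pics/p5.png",np.hstack([cv2.resize(S["color"][130:230,190:310,::-1],(400,333),interpolation=2),cv2.resize(T["color"][150:250,230:350,::-1],(400,333),interpolation=2)]))
E
```

```text
time_s: 8.35
position: [0.6239, -0.1234, 0.0795]
tcp_rot: [[0.963, 0.268, 0.003], [0.268, -0.963, -0.001], [0.003, 0.002, -1.0]]
force: [0.4, 0.8, 0.3]
opening: 0.4
grasp_force: 0.0
[0.42348097 0.77105811 0.31114532] [ 0.62387436 -0.12340091  0.07947101]
```

View pics/p5.png

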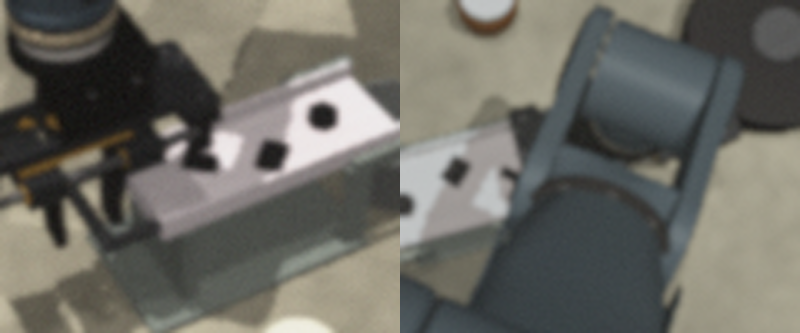

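The fingers straddle the bar, one of them in the gap (left crop, bar between the fingers at (60,200) and (115,190)). I'll close and lift along the arc.

```bash
python3 steer.py '0 0 0 0 0 0 0;0 0 0 0 0 0 0;0 0 0 0 0 0 0;0 0 0 0 0 0 0;0 0 0 0 0 0 0'; python3 steer.py '0 -0.001 -0.012 0 0 0 0;0 -0.002 -0.025 0 0 0 0;0 -0.004 -0.037 0 0 0 0;0 -0.007 -0.05 0 0 0 0;0 -0.01 -0.062 0 0 0 0;0 -0.014 -0.074 0 0 0 0;0 -0.018 -0.085 0 0 0 0;0 -0.023 -0.097 0 0 0 0;0 -0.029 -0.108 0 0 0 0;0 -0.035 -0.119 0 0 0 0;0 -0.037 -0.123 0 0 0 0;0 -0.037 -0.123 0 0 0 0;0 -0.037 -0.123 0 0 0 0'
```

```text
time_s: 8.95
position: [0.6217, -0.1217, 0.0779]
tcp_rot: [[0.964, 0.267, -0.001], [0.267, -0.964, 0.002], [0.0, -0.003, -1.0]]
force: [-0.9, 4.1, 5.0]
opening: 0.128
grasp_force: 30.0
time_s: 10.25
position: [0.6116, -0.0881, 0.1996]
tcp_rot: [[0.964, 0.267, -0.002], [0.267, -0.964, -0.0], [-0.002, 0.0, -1.0]]
force: [1.6, -0.6, -15.9]
opening: 0.127
grasp_force: 30.0
```

```bash
python3 steer.py '0 -0.001 -0.003 0 0 0 0;0 -0.001 -0.003 0 0 0 0;0 -0.001 -0.003 0 0 0 0'; python3 steer.py '0 0.001 0.003 0 0 0 0;0 0.001 0.003 0 0 0 0;0 0.001 0.003 0 0 0 0.4;0 0.001 0.003 0 0 0 0.4;0 0.001 0.003 0 0 0 0.4'
```

```text
time_s: 10.55
position: [0.6115, -0.0881, 0.2]
tcp_rot: [[0.964, 0.267, -0.003], [0.267, -0.964, -0.001], [-0.003, 0.001, -1.0]]
force: [5.5, -3.5, -29.3]
opening: 0.127
grasp_force: 30.0
time_s: 11.05
position: [0.6137, -0.0878, 0.2037]
tcp_rot: [[0.964, 0.267, 0.005], [0.267, -0.964, -0.001], [0.005, 0.003, -1.0]]
force: [0.8, -0.6, -0.1]
opening: 0.312
grasp_force: 0.0
```

```bash
python3 steer.py '0 0 0 0 0 0 0.4;0 0 -0.04 0 0 0 0.4;0 0 -0.08 0 0 0 0.4;0 0 -0.09 0 0 0 0.5;0 0 -0.09 0 0 0 0.6'
python3 - <<'E'
from h import *
np.set_printoptions(precision=4,suppress=True)
S=cap("scene")
cv2.imwrite("pics/p6.png",cv2.resize(S["color"][90:220,190:370,::-1],(720,520),interpolation=2))
E
python3 go.py .504 -.381 .22 -16.3 0
```

```text
time_s: 11.55
position: [0.6136, -0.0878, 0.2939]
tcp_rot: [[0.964, 0.268, 0.007], [0.268, -0.964, -0.002], [0.006, 0.004, -1.0]]
force: [0.4, 0.0, -1.2]
opening: 0.507
grasp_force: 0.0
d [-0.183   0.2538  0.0716] rot [ 3.000e-02 -1.200e-01  3.182e+01] dist 0.321
```

View pics/p6.png

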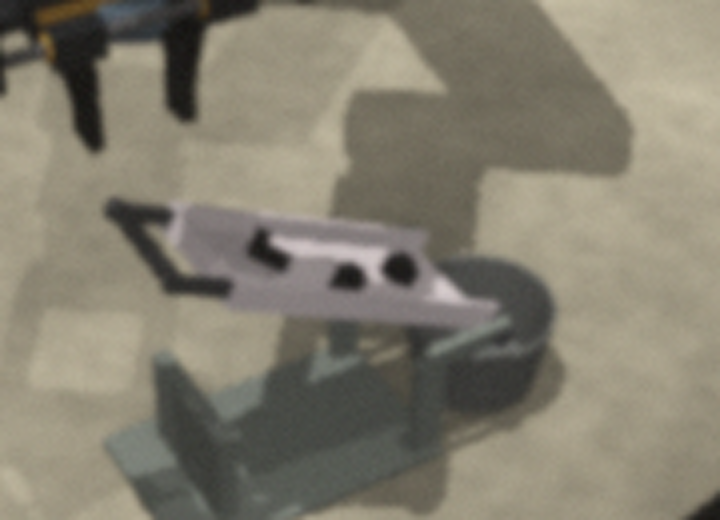

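The tray is tipped and stays (bar at about (140,245)). The leftovers still cling at (268,250), (348,275) and (400,268), with the cup below the lip. Now I'll fetch the scraper.

```bash
python3 steer.py '-0.183 0.254 0.06 0 0 32 0.6;-0.183 0.254 0.06 0 0 32 0.6;-0.183 0.254 0.06 0 0 32 0.6;-0.183 0.254 0.06 0 0 32 0.6;-0.183 0.254 0.06 0 0 32 0.6;-0.183 0.254 0.06 0 0 32 0.6;-0.183 0.254 0.06 0 0 32 0.6;-0.183 0.254 0.06 0 0 32 0.6'; python3 go.py .504 -.381 .088 -16.3 0
python3 - <<'E'
from h import *
np.set_printoptions(precision=4,suppress=True)
S=cap("scene");I=S["color"].astype(int)
m=np.zeros(I.shape[:2],bool);m[150:200,85:125]=((I[...,0]-I[...,2])>35)[150:200,85:125]
c=max(cv2.findContours(m.astype(np.uint8),0,1)[0],key=len)
print(cv2.approxPolyDP(c,2.5,True).reshape(-1,2).tolist())
cv2.imwrite("pics/p7.png",np.hstack([cv2.resize(S["color"][130:220,70:160,::-1],(400,400),interpolation=2),cv2.resize(cap("top")["color"][190:280,330:420,::-1],(400,400),interpolation=2)]))
E
```

```text
time_s: 12.4
position: [0.5015, -0.3828, 0.2278]
tcp_rot: [[0.958, -0.288, -0.003], [-0.288, -0.958, 0.003], [-0.004, -0.002, -1.0]]
force: [0.0, 0.7, -0.3]
opening: 0.602
grasp_force: 0.0
d [ 0.0024 -0.0021  0.1398] rot [-0.13  0.24 -0.44] dist 0.14
[[110, 159], [104, 159], [95, 174], [99, 187], [107, 187], [112, 175]]
```

View pics/p7.png

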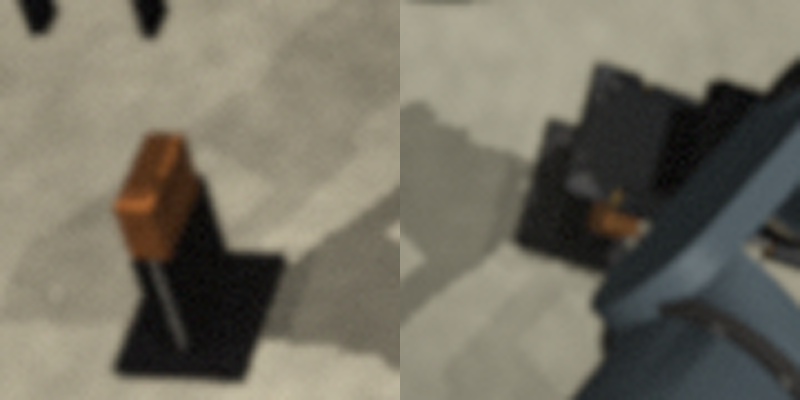

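The scraper hangs in its stand (handle at (155,195), slot edge at (170,305)), with the fingers open above it. Down and grip.

```bash
python3 steer.py '0.002 -0.002 0.04 0 0 0 0.6;0.002 -0.002 0.08 0 0 0 0.6;0.002 -0.002 0.11 0 0 0 0.6;0.002 -0.002 0.128 0 0 0 0.6;0.002 -0.002 0.138 0 0 0 0.6;0.002 -0.002 0.138 0 0 0 0.6;0.002 -0.002 0.138 0 0 0 0.6'; python3 steer.py '0 0 0 0 0 0 0.35;0 0 0 0 0 0 0.25;0 0 0 0 0 0 0.2;0 0 0 0 0 0 0.2;0 0 0 0 0 0 0.2;0 0 0 0 0 0 0;0 0 0 0 0 0 0'
```

```text
time_s: 13.2
position: [0.5073, -0.3794, 0.0936]
tcp_rot: [[0.959, -0.282, 0.001], [-0.282, -0.959, -0.001], [0.001, 0.001, -1.0]]
force: [0.7, -0.4, -0.7]
opening: 0.599
grasp_force: 0.0
time_s: 13.9
position: [0.5064, -0.3808, 0.0932]
tcp_rot: [[0.959, -0.284, 0.001], [-0.284, -0.959, -0.002], [0.001, 0.001, -1.0]]
force: [-2.1, -0.6, 3.4]
opening: 0.275
grasp_force: 30.0
```

```bash
cat > sw.py <<'E'
# TCP for blade edge at s along the floor, clearance c, lateral w; prints world point and go.py output
import sys,subprocess,numpy as np
s,c,w=map(float,sys.argv[1:4]); L=np.array([.554,.119,.085]); a=np.radians(15.5); th=.5
d=np.array([np.sin(a),-np.cos(a),0]); h=np.array([np.cos(a),np.sin(a),0]); Z=np.array([0,0,1])
p=L+s*(d*np.cos(th)+Z*np.sin(th))+(c+.0832)*(Z*np.cos(th)-d*np.sin(th))+w*h
print(p.round(4)); subprocess.run(["python3","go.py",*map(str,p),"15.5","-28.65"])
E
python3 steer.py '0 0 -0.02 0 0 0 0;0 0 -0.05 0 0 0 0;0 0 -0.08 0 0 0 0;0 0 -0.12 0 0 0 0;0 0 -0.16 0 0 0 0;0 0 -0.2 0 0 0 0;0 0 -0.2 0 0 0 0'; python3 sw.py .185 .07 0
```

```text
time_s: 14.6
position: [0.5088, -0.3817, 0.2988]
tcp_rot: [[0.959, -0.284, 0.009], [-0.283, -0.959, -0.008], [0.011, 0.005, -1.0]]
force: [0.5, -0.2, -0.5]
opening: 0.27
grasp_force: 30.0
d [-0.0514 -0.4175 -0.0121] rot [-27.43   7.48 -31.41] dist 0.421
[0.5778 0.0333 0.3081]
```

```bash
python3 steer.py '0 0 -0.05 0 0 0 0;0 0 -0.08 0 0 0 0;-0.051 -0.417 -0.08 -27.4 7.5 -31.4 0;-0.051 -0.417 -0.08 -27.4 7.5 -31.4 0;-0.051 -0.417 -0.08 -27.4 7.5 -31.4 0;-0.051 -0.417 -0.08 -27.4 7.5 -31.4 0;-0.051 -0.417 -0.08 -27.4 7.5 -31.4 0;-0.051 -0.417 -0.08 -27.4 7.5 -31.4 0;-0.051 -0.417 -0.08 -27.4 7.5 -31.4 0;-0.051 -0.417 -0.08 -27.4 7.5 -31.4 0;-0.051 -0.417 -0.08 -27.4 7.5 -31.4 0;-0.051 -0.417 -0.08 -27.4 7.5 -31.4 0;-0.051 -0.417 -0.08 -27.4 7.5 -31.4 0'; python3 sw.py .188 .04 0;python3 - <<'E'
from h import *
np.set_printoptions(precision=4,suppress=True)
S=cap("scene");T=cap("top")
cv2.imwrite("pics/p8.png",np.hstack([cv2.resize(S["color"][70:210,190:350,::-1],(400,350),interpolation=2),cv2.resize(T["color"][140:280,180:340,::-1],(400,350),interpolation=2)]))
E
```

```text
time_s: 15.9
position: [0.5747, 0.0349, 0.3708]
tcp_rot: [[0.963, 0.241, 0.118], [0.268, -0.849, -0.455], [-0.01, 0.469, -0.883]]
force: [-0.0, -0.2, -2.0]
opening: 0.273
grasp_force: 30.0
d [ 0.0033 -0.0241  0.0864] rot [-0.65  0.46  0.3 ] dist 0.09
[0.5823 0.0169 0.2833]
```

View pics/p8.png

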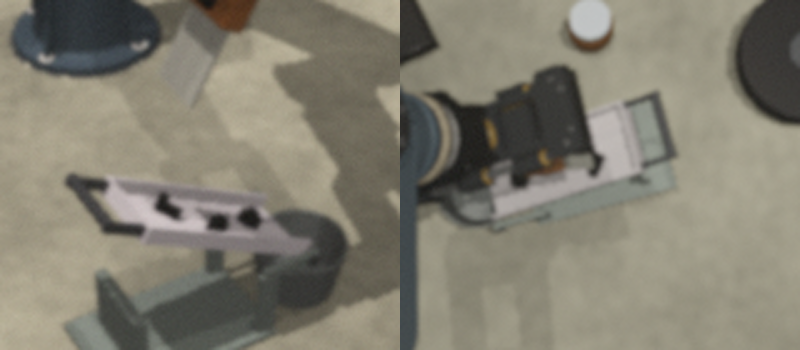

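The blade hangs clear above the tray (scene crop: edge from (162,75) to (192,107)). The leftovers are at (168,207), (217,222) and (249,217).

```bash
python3 steer.py '0.003 -0.024 0.03 -0.6 0.4 0.3 0;0.003 -0.024 0.06 -0.6 0.4 0.3 0;0.003 -0.024 0.086 -0.6 0.4 0.3 0;0.003 -0.024 0.086 -0.6 0.4 0.3 0;0.003 -0.024 0.086 -0.6 0.4 0.3 0;0.003 -0.024 0.086 -0.6 0.4 0.3 0';python3 sw.py .188 .002 0;python3 - <<'E'
from h import *
np.set_printoptions(precision=4,suppress=True)
S=cap("scene")
s=st();R=s["tcp_rot"];p=s["position"]
V=np.array(S["view"])
def proj(P):
    q=V[:3,:3]@P+V[:3,3]
    return cv2.projectPoints(np.array([[q[0],-q[1],-q[2]]]),np.zeros(3),np.zeros(3),S["K"],np.array(S["D"],float))[0].ravel()
print("pred edge px",[proj(p+R@np.array([x,0,.0832])) for x in(-.029,0,.029)])
print("L2 wall top far corner etc")
im=S["color"][110:200,200:320,::-1];cv2.imwrite("pics/p9.png",cv2.resize(im,(800,600),interpolation=2))
E
```

```text
time_s: 16.6
position: [0.5841, 0.0162, 0.2871]
tcp_rot: [[0.964, 0.23, 0.132], [0.265, -0.847, -0.461], [0.006, 0.48, -0.877]]
force: [-0.3, 0.1, -1.4]
opening: 0.274
grasp_force: 30.0
d [-0.0017 -0.0028  0.0408] rot [ 0.03 -0.23 -0.28] dist 0.041
[ 0.5872 -0.0006  0.2499]
pred edge px [array([246.9044, 133.6821]), array([252.7657, 140.5902]), array([258.8505, 147.7672])]
L2 wall top far corner etc
```

View pics/p9.png

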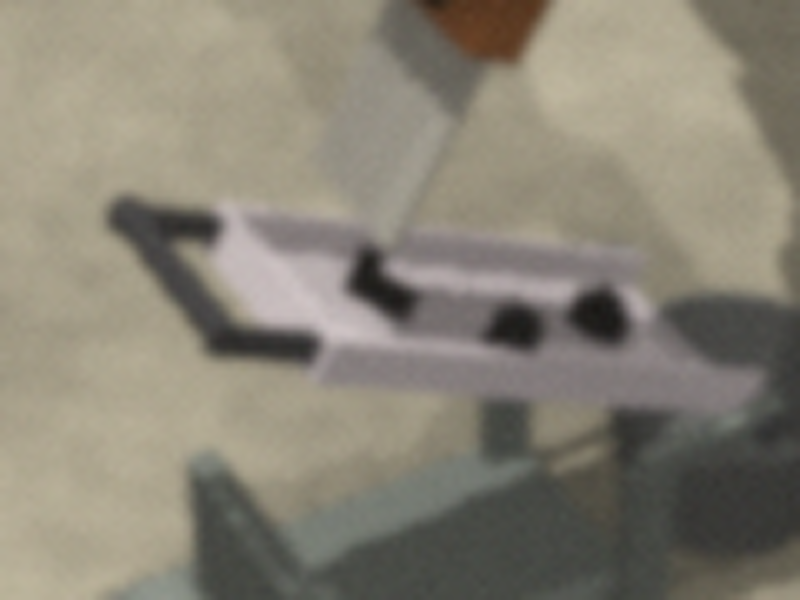

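The predicted edge corners, (316,161) and (396,255), match the picture to within 1 px. I have now viewed 11 pictures, one more than allowed, so from here I only measure numerically.

```bash
cat > left.py <<'E'
from h import *
np.set_printoptions(precision=3,suppress=True)
L=np.array([.554,.119,.085]);a=np.radians(15.5);th=.5;Z=np.array([0,0,1.])
d=np.array([np.sin(a),-np.cos(a),0]);h=np.array([np.cos(a),np.sin(a),0])
tx=d*np.cos(th)+Z*np.sin(th);tz=Z*np.cos(th)-d*np.sin(th)
def sw(c,uv,k=.005):
    o,r=ray(c,uv);p=o+r*(((L+k*tz-o)@tz)/(r@tz))[:,None]-L
    return np.c_[p@tx,p@h]
def px(c,s,w,k=0):
    P=L+s*tx+w*h+k*tz;V=np.array(c["view"]);q=V[:3,:3]@P+V[:3,3]
    return cv2.projectPoints(np.array([[q[0],-q[1],-q[2]]]),np.zeros(3),np.zeros(3),c["K"],np.array(c["D"],float))[0].ravel()
def dark(c,thr=45):
    g=c["color"].max(2);poly=np.array([px(c,s,w) for s,w in((.208,-.036),(.208,.036),(-.002,.036),(-.002,-.036))])
    m=np.zeros(g.shape,np.uint8);cv2.fillPoly(m,[poly.round().astype(int)],1)
    for b in blobs((m>0)&(g<thr),8):
        pts=np.argwhere(b[2])[:,::-1];q=sw(c,pts);print(b[0],"s %.3f..%.3f w %.3f..%.3f"%(*np.percentile(q[:,0],[2,98]),*np.percentile(q[:,1],[2,98])),"mean",q.mean(0))
if __name__=="__main__":
    for n in("scene","top"): print(n);dark(cap(n))
E
python3 left.py; python3 -c "
from left import *
S=cap('scene')
z=lambda x,y:(x/6.667+200-.4,y/6.667+110-.4)
print(sw(S,[z(765,370),z(325,340),z(222,205),z(645,252)],.014),'wall tops; expect w about -+.04, s 0..0.21')"
```

```text
scene
[254 149   7   7  22] s 0.145..0.158 w -0.024..-0.000 mean [ 0.152 -0.01 ]
[286 155   7   6  27] s 0.036..0.060 w -0.017..0.005 mean [ 0.047 -0.006]
[274 157   6   4  21] s 0.087..0.110 w -0.001..0.014 mean [0.099 0.007]
top
[214 198  17  16 129] s 0.002..0.056 w -0.001..0.034 mean [0.028 0.017]
[[-0.005  0.034]
 [ 0.212  0.042]
 [ 0.21  -0.039]
 [ 0.001 -0.044]] wall tops; expect w about -+.04, s 0..0.21
```

```bash
python3 steer.py '-0.002 -0.002 0.01 0 0 0 0;-0.002 -0.002 0.02 0 0 0 0;-0.002 -0.002 0.03 0 0 0 0;-0.002 -0.002 0.037 0 0 0 0;-0.002 -0.002 0.04 0 0 0 0;-0.002 -0.002 0.04 0 0 0 0;-0.002 -0.002 0.04 0 0 0 0'; python3 sw.py .188 .002 0;python3 sw.py .09 .002 0
```

```text
time_s: 17.5
position: [0.5862, -0.0008, 0.2494]
tcp_rot: [[0.964, 0.232, 0.13], [0.266, -0.846, -0.461], [0.003, 0.479, -0.878]]
force: [0.6, -0.8, -1.6]
opening: 0.273
grasp_force: 30.0
d [ 0.001   0.0003 -0.0004] rot [-0.   -0.11 -0.17] dist 0.001
[ 0.5872 -0.0006  0.2499]
d [ 0.0007 -0.0977 -0.0004] rot [-0.   -0.11 -0.17] dist 0.098
[0.5642 0.0823 0.2029]
```

```bash
python3 steer.py '0.001 -0.008 0 0 0 0 0;0.001 -0.016 0 0 0 0 0;0.001 -0.024 0 0 0 0 0;0.001 -0.032 0 0 0 0 0;0.001 -0.04 0 0 0 0 0;0.001 -0.048 0 0 0 0 0;0.001 -0.056 0 0 0 0 0;0.001 -0.064 0 0 0 0 0;0.001 -0.072 0 0 0 0 0;0.001 -0.08 0 0 0 0 0;0.001 -0.088 0 0 0 0 0;0.001 -0.096 0 0 0 0 0;0.001 -0.1 0 0 0 0 0;0.001 -0.1 0 0 0 0 0'; python3 sw.py .09 .002 0;python3 left.py
```

```text
time_s: 18.9
position: [0.5632, 0.085, 0.2006]
tcp_rot: [[0.964, 0.232, 0.129], [0.266, -0.847, -0.46], [0.002, 0.478, -0.878]]
force: [0.9, 0.6, -1.3]
opening: 0.272
grasp_force: 30.0
d [ 0.0002  0.0037 -0.0006] rot [-0.09 -0.06 -0.14] dist 0.004
[0.5642 0.0823 0.2029]
scene
[289 156   4   6  15] s 0.035..0.061 w -0.011..0.013 mean [0.049 0.002]
top
```

```bash
python3 steer.py '0 -0.008 0 0 0 0 0;0 -0.016 0 0 0 0 0;0 -0.024 0 0 0 0 0;0 -0.032 0 0 0 0 0;0 -0.04 0 0 0 0 0;0 -0.048 0 0 0 0 0;0 -0.056 0 0 0 0 0;0 -0.064 0 0 0 0 0;0 -0.072 0 0 0 0 0;0 -0.08 0 0 0 0 0;0 -0.088 0 0 0 0 0;0 -0.094 0 0 0 0 0;0 -0.1 0 0 0 0 0;0 -0.1 0 0 0 0 0;0 -0.1 0 0 0 0 0'; python3 sw.py -.014 .002 0;python3 left.py
```

```text
time_s: 20.5
position: [0.5405, 0.1689, 0.1533]
tcp_rot: [[0.964, 0.232, 0.13], [0.266, -0.846, -0.462], [0.003, 0.479, -0.878]]
force: [-0.1, 0.1, -1.3]
opening: 0.273
grasp_force: 30.0
d [-0.0004 -0.0014 -0.0005] rot [-0.   -0.09 -0.14] dist 0.002
[0.5398 0.1702 0.1531]
scene
top
```

```bash
python3 steer.py '0 0 -0.04 0 0 0 0;0 0 -0.08 0 0 0 0;0 0 -0.13 0 0 0 0;0 0.1 -0.2 0 0 0 0;0 0.2 -0.22 0 0 0 0;0 0.25 -0.22 0 0 0 0;0 0.25 -0.22 0 0 0 0;0 0.25 -0.22 0 0 0 0'
python3 - <<'E'
from left import *
for n in("scene","top"):
    c=cap(n);print(n);dark(c)
    V=np.array(c["view"])
    def pw(P):
        q=V[:3,:3]@np.array(P)+V[:3,3];return cv2.projectPoints(np.array([[q[0],-q[1],-q[2]]]),np.zeros(3),np.zeros(3),c["K"],np.array(c["D"],float))[0].ravel()
    u,v=pw((.548,.139,.03)).round().astype(int);print(u,v)
    g=c["color"].max(2);w=20
    for r in g[v-w:v+w:2,u-w:u+w]:print(" ".join("%3d"%x for x in r[::2]))
E
```

```text
time_s: 21.4
position: [0.5661, 0.0697, 0.4555]
tcp_rot: [[0.964, 0.232, 0.13], [0.265, -0.847, -0.461], [0.003, 0.479, -0.878]]
force: [-0.3, 0.5, -1.5]
opening: 0.275
grasp_force: 30.0
scene
308 174
186 184 179 174 156 127 119 106 100  94  92  96 104 107 119 131 135 140 154 159
197 190 186 183 177 137  86  68  71  72  69  69  74  74  84  96 109 126 146 157
197 178 158 160 161 159 114  72  67  70  69  74  72  71  75  75  74  80 116 149
201 197 173 144 135 141 133 100  72  70  72  70  71  69  71  74  63  58  73 120
197 198 194 165 144 142 140 132 102  72  71  69  71  70  74  70  62  59  58  80
161 168 174 172 164 157 147 136 129 105  87  85  83  76  71  70  60  58  57  57
128 125 125 127 130 130 132 129 128 127 125 124 121 100  73  64  61  55  52  52
129 125 123 125 122 127 124 126 124 125 127 126 119  91  75  68  54  56  52  51
127 121 112 112 115 111 114 121 120 121 125 127 119 108  86  66  59  54  50  55
133 111  68  61  61  67  62  82 105 111 120 129 117  90  65  55  56  52  52  56
106  87  57  51  47  44  59  90 124 124 108  89  72  54  46  53  52  52  55  65
100  96  70  54  73
[... 1612 characters left out ...]
  76  41  38  45  87 104 100 109 184 186 180 178 180 180 177
116 103  67  58  65  76  50  39  63 115 131 110  79 165 177 176 176 177 180 177
122 127  99  68  64  86  97  92 107 131 132  90  51 146 178 177 177 173 173 165
145 153 127  93  66  76 113 131 133 134 129 106  81 139 175 172 163 150 136 132
152 156 142 113  90  69  72 103 121 124 121 121 123 148 148 136 125 128 124 129
152 153 152 137 121  97  75  67  75  79  78  81  93 116 120 126 130 127 125 125
152 152 155 155 150 131 112 102 100 101 100 108 101 124 121 117 122 131 133 136
152 151 153 156 157 153 150 141 134 136 137 129 109 103 106 123 136 139 140 138
154 152 153 155 155 153 154 146 137 136 138 136 134 135 137 137 137 139 139 137
```

```bash
python3 go.py .5064 -.3808 .26 -16.45 0
```

```text
d [-0.1798  0.2685  0.3746] rot [27.94 -8.77 30.62] dist 0.495
```

```bash
python3 steer.py '-0.18 0.268 0.375 28 -8.8 30.6 0;-0.18 0.268 0.375 28 -8.8 30.6 0;-0.18 0.268 0.375 28 -8.8 30.6 0;-0.18 0.268 0.375 28 -8.8 30.6 0;-0.18 0.268 0.375 28 -8.8 30.6 0;-0.18 0.268 0.375 28 -8.8 30.6 0;-0.18 0.268 0.375 28 -8.8 30.6 0;-0.18 0.268 0.375 28 -8.8 30.6 0;-0.18 0.268 0.375 28 -8.8 30.6 0;-0.18 0.268 0.375 28 -8.8 30.6 0;-0.18 0.268 0.375 28 -8.8 30.6 0;-0.18 0.268 0.375 28 -8.8 30.6 0;-0.18 0.268 0.375 28 -8.8 30.6 0'; python3 go.py .5064 -.3808 .0932 -16.45 0
cat > cupin.py <<'E'
from left import *
for n in("scene","top"):
    c=cap(n);print(n);dark(c)
T=cap("top");I=T["color"];g=I.max(2)
sub=g[194:238,190:222];print("\n".join("".join("#" if x<58 else "+" if x<85 else "." for x in r) for r in sub))
S=cap("scene");g=S["color"].max(2);print("\n".join("".join("#" if x<50 else "+" if x<85 else "." for x in r) for r in g[150:205,285:335]))
E
python3 cupin.py
```

```text
time_s: 22.8
position: [0.5039, -0.375, 0.2528]
tcp_rot: [[0.961, -0.277, -0.014], [-0.277, -0.961, 0.003], [-0.014, 0.001, -1.0]]
force: [0.4, 0.4, -1.2]
opening: 0.274
grasp_force: 30.0
d [0.0063 0.0048 0.1595] rot [0.04 0.82 0.39] dist 0.16
scene
top
................................
................................
................................
................................
................................
................................
................................
................+++.............
..............+++++.............
............+++++++++...........
...........++++++++++...........
..........++++++................
.........+++++++................
........++++++++................
........++++++++++..............
.......+++++++++++++............
.......+++++++++++++++..........
.......++++..++++++++...........
......++++....+++++++...........
......++++.......+++............
......++++........++............
.....+++++......................
......++++.....+++..............
......++++....+###+.............
......++++...+####+.............
.......+++...+####+..
[... 2710 characters left out ...]
+++++++++++++++++++++................
++++++++++++++++++++++++++++++++..................
++++++++++++++++++++++++++++++....................
+++++++++++++++++.+++++++.........................
++++++++++++++++++................................
+++++++++++++++++.................................
+++..+++++++++++..................................
.....+++++++++++..................................
...++++++++++++...................................
.....+++++++++....................................
....+++++++++.....................................
..................................................
..................................................
..................................................
```

The tray is clear. I'll hang the scraper first, then check the cup's contents.

```bash
python3 steer.py '0.006 0.005 0.02 0 0.8 0.4 0;0.006 0.005 0.05 0 0.8 0.4 0;0.006 0.005 0.06 0 0.8 0.4 0;0.006 0.005 0.06 0 0.8 0.4 0;0.006 0.005 0.06 0 0.8 0.4 0;0.006 0.005 0.06 0 0.8 0.4 0'; python3 go.py .5064 -.3808 .0932 -16.45 0
```

```text
time_s: 23.6
position: [0.5083, -0.3833, 0.1943]
tcp_rot: [[0.959, -0.284, 0.002], [-0.284, -0.959, -0.004], [0.003, 0.003, -1.0]]
force: [-0.2, -0.5, -0.9]
opening: 0.275
grasp_force: 30.0
d [-0.0028 -0.0022  0.1011] rot [ 0.18 -0.17 -0.03] dist 0.101
```

```bash
python3 steer.py '0 0 0 0 0 0 0;0 0 0 0 0 0 0'; python3 go.py .5064 -.3808 .0932 -16.45 0;  python3 steer.py '0 0 0 0 0 0 0'; python3 go.py .5064 -.3808 .0932 -16.45 0
```

```text
time_s: 23.8
position: [0.5077, -0.383, 0.1937]
tcp_rot: [[0.959, -0.284, 0.001], [-0.284, -0.959, -0.003], [0.002, 0.002, -1.0]]
force: [-0.3, 0.2, -1.4]
opening: 0.271
grasp_force: 30.0
d [-0.0021 -0.002   0.1005] rot [ 0.14 -0.1  -0.04] dist 0.101
time_s: 23.9
position: [0.5075, -0.3829, 0.1932]
tcp_rot: [[0.959, -0.284, 0.0], [-0.284, -0.959, -0.002], [0.001, 0.002, -1.0]]
force: [0.4, -0.5, -1.7]
opening: 0.273
grasp_force: 30.0
d [-0.0017 -0.0019  0.1   ] rot [ 0.12 -0.06 -0.05] dist 0.1
```

```bash
python3 steer.py '-0.001 -0.0018 0.01 0 0 0 0;-0.001 -0.0018 0.02 0 0 0 0;-0.001 -0.0018 0.03 0 0 0 0;-0.001 -0.0018 0.04 0 0 0 0;-0.001 -0.0018 0.04 0 0 0 0;-0.001 -0.0018 0.04 0 0 0 0'; python3 go.py .5064 -.3808 .0932 -16.45 0
```

```text
time_s: 24.5
position: [0.5067, -0.3805, 0.152]
tcp_rot: [[0.959, -0.284, -0.001], [-0.284, -0.959, -0.0], [-0.001, 0.001, -1.0]]
force: [0.6, -0.2, -1.5]
opening: 0.271
grasp_force: 30.0
d [-0.0002  0.0003  0.0588] rot [ 0.04  0.06 -0.05] dist 0.059
```

```bash
python3 steer.py '0 0 0.012 0 0 0 0;0 0 0.024 0 0 0 0;0 0 0.036 0 0 0 0;0 0 0.046 0 0 0 0;0 0 0.052 0 0 0 0;0 0 0.056 0 0 0 0;0 0 0.058 0 0 0 0;0 0 0.058 0 0 0 0;0 0 0.058 0 0 0 0'; python3 go.py .5064 -.3808 .0932 -16.45 0
```

```text
time_s: 25.4
position: [0.5071, -0.3809, 0.095]
tcp_rot: [[0.959, -0.284, 0.0], [-0.284, -0.959, -0.002], [0.001, 0.002, -1.0]]
force: [0.1, 0.2, -1.0]
opening: 0.274
grasp_force: 30.0
d [-0.0007  0.0001  0.0018] rot [ 0.1  -0.04 -0.04] dist 0.002
```

Lower the last 2 mm, release, retreat upward and look.

```bash
python3 steer.py '0 0 0.001 0 0 0 0;0 0 0.002 0 0 0 0;0 0 0.002 0 0 0 0;0 0 0.002 0 0 0 0.35;0 0 0.002 0 0 0 0.45;0 0 0.002 0 0 0 0.55;0 0 0.002 0 0 0 0.6;0 0 0.002 0 0 0 0.6'; python3 steer.py '0 0 -0.02 0 0 0 0.6;0 0 -0.05 0 0 0 0.6;0 0 -0.09 0 0 0 0.6;0 0 -0.13 0 0 0 0.6;0 0 -0.16 0 0 0 0.6;-0.05 0.15 -0.18 0 0 0 0.6;-0.05 0.15 -0.18 0 0 0 0.6;-0.05 0.15 -0.18 0 0 0 0.6;-0.05 0.15 -0.18 0 0 0 0.6;-0.05 0.15 -0.18 0 0 0 0.6'
cat > chk.py <<'E'
from left import *
T=cap("top");S=cap("scene")
for c,(x0,x1,y0,y1) in((T,(350,410,200,260)),(S,(85,125,150,200))):
    I=c["color"].astype(int);m=np.zeros(I.shape[:2],bool)
    m[y0:y1,x0:x1]=((I[...,0]-I[...,2])>35)[y0:y1,x0:x1]
    b=max(blobs(m),key=lambda q:q[0][4]);r,bx=quad(b[2]);print("orange",b[0],r)
g=np.mean([cap("top")["color"] for _ in range(4)],0).mean(2)
print("lip px",[px(T,0,w).round(1) for w in(-.038,.038)])
print("\n".join("".join("%4d"%x for x in r) for r in g[196:234,196:222]))
E
python3 chk.py
```

```text
time_s: 26.2
position: [0.5069, -0.3808, 0.0926]
tcp_rot: [[0.959, -0.284, -0.0], [-0.284, -0.959, -0.002], [0.0, 0.002, -1.0]]
force: [0.2, -0.4, -0.3]
opening: 0.574
grasp_force: 0.0
time_s: 27.2
position: [0.415, -0.5118, 0.2729]
tcp_rot: [[0.958, -0.287, 0.0], [-0.287, -0.958, -0.002], [0.001, 0.002, -1.0]]
force: [-0.1, 0.5, -0.1]
opening: 0.598
grasp_force: 0.0
orange [373 220  15  23 221] ((380.1037902832031, 231.3867950439453), (10.302042007446289, 22.66448974609375), 15.945395469665527)
orange [ 96 159  19  30 401] ((104.98277282714844, 173.2930908203125), (16.526885986328125, 30.268339157104492), 21.801410675048828)
lip px [array([218.7, 224.6]), array([212.9, 200.9])]
 138 140 139 139 139 139 138 138 137 136 134 132 127 118 108 106 110 117 128 131 128 125 124 124 128 132
 139 140 140 139 139 138 138 138 137 135 134 130 125 118 114 116 118 122 123 122 122 126 126 129 136 141
 139 139 139 138 138 137 137 136 135 133 130 124 117 114 117 116 117 120 121 122 129 136 137 140 145 146
 137 137 137 137 135 135 134 132 129 126 121 112 100 100 107 112 119 129 136 139 143 145 145 146 
[... 2877 characters left out ...]
64  66  74  84  95 100 103 103 103 102 100  99 107 120 126 125 118 114
 133 127 119 113 107 102  93  83  74  68  66  69  71  76  78  77  78  80  80  83  91 102 111 115 115 116
 135 134 131 127 119 113 107  97  89  85  79  75  73  73  73  73  74  81  87  89  93 105 116 122 123 123
 135 136 136 134 131 125 117 108 103  99  97  94  95  96  96  95  95 100 102  96  96 109 121 121 115 112
 134 135 136 137 136 133 127 120 118 114 112 112 113 114 115 114 113 112 107  96  93 101 110 104  97  96
 135 135 137 137 136 136 134 132 131 128 125 124 122 121 120 120 120 118 113 103  97  96  98  97 101 106
 134 134 136 136 135 135 134 134 134 133 131 129 127 125 123 123 122 122 118 116 111 110 110 114 120 123
```

Run:
```python
from left import *
T=cap("top");S=cap("scene");C=np.array([.548,.139])
V=np.array(S["view"])
def pw(P):
    q=V[:3,:3]@np.array(P)+V[:3,3];return cv2.projectPoints(np.array([[q[0],-q[1],-q[2]]]),np.zeros(3),np.zeros(3),S["K"],np.array(S["D"],float))[0].ravel()
for p in((205.5,219),(206.5,210),(216,222.5)):
    for z in(.012,.03,.085):
        w=onz(T,[p],z)[0];print(p,z,w,"r",np.hypot(*(w[:2]-C)).round(3),"scene px",pw(w))
print("lip px scene",[px(S,0,w) for w in(-.038,0,.038)])
g=np.mean([cap("scene")["color"] for _ in range(4)],0).mean(2)
print("cols 292..327 rows 154..182")
print("\n".join("".join("%4d"%x for x in r) for r in g[154:184,292:328]))
# dark blobs on bench, both views
for n,c in(("T",T),("S",S)):
    m=c["color"].max(2)<48
    for b in blobs(m,6):
        w=onz(c,[b[1]],.005)[0]
        if .35<w[0]<.85 and -.25<w[1]<.3: print(n,b[0],w)
```

```text
(205.5, 219) 0.012 [0.538 0.161 0.012] r 0.024 scene px [314.151 175.106]
(205.5, 219) 0.03 [0.537 0.158 0.03 ] r 0.022 scene px [313.671 170.222]
(205.5, 219) 0.085 [0.534 0.15  0.085] r 0.018 scene px [312.129 154.656]
(206.5, 210) 0.012 [0.568 0.159 0.012] r 0.028 scene px [316.802 182.617]
(206.5, 210) 0.03 [0.566 0.156 0.03 ] r 0.025 scene px [316.308 177.621]
(206.5, 210) 0.085 [0.562 0.148 0.085] r 0.017 scene px [314.717 161.696]
(216, 222.5) 0.012 [0.527 0.126 0.012] r 0.024 scene px [300.884 174.493]
(216, 222.5) 0.03 [0.527 0.124 0.03 ] r 0.026 scene px [300.453 169.616]
(216, 222.5) 0.085 [0.524 0.117 0.085] r 0.033 scene px [299.066 154.075]
lip px scene [array([295.313, 153.023]), array([303.073, 161.453]), array([311.151, 170.243])]
cols 292..327 rows 154..182
 193 193 190 182 168 149 137 130 125 119 114 108 103 101  99  99 100  99 102 107 111 115 119 123 128 134 139 139 141 143 143 144 145 147 149 151
 196 196 195 192 180 160 137 119 105  96  88  85  84  83  81  80  82  80  84  85  88  90  91  97 105 114 120 126 133 139 141 144 145 146 147 148
 196 196 196 196 189 174
[... 3610 characters left out ...]
 87  89  80  72  70  67  67  62  57  55  53  54  56  55  56  55  55  55  55  55  55  55  54  56  53  54  54  52  52  56  67  80  86  88
  70  70  74  77  73  71  67  67  66  60  57  53  54  55  55  54  55  55  55  54  55  54  55  54  55  56  54  54  53  53  51  57  70  83  88  88
  70  68  66  68  68  67  67  66  65  61  56  53  54  55  54  53  56  56  54  55  56  55  56  56  57  56  54  53  53  52  52  61  74  86  90  91
T [155 135  39  37 329] [0.765 0.285 0.005]
T [315 157  32  32 113] [ 0.682 -0.235  0.005]
T [205 218   3   3   9] [0.539 0.16  0.005]
S [233 160   8   3  10] [ 0.423 -0.036  0.005]
S [313 175   4   4  11] [0.536 0.163 0.005]
S [ 357  202   56   51 1635] [0.749 0.278 0.005]
```

Run:
```python
from h import *
a=cv2.resize(cv2.imread("pics/cupnow.png"),(150,100),interpolation=cv2.INTER_AREA).mean(2)
print("level tray, empty cup, top: rows 200..231 cols 196..221")
print("\n".join("".join("%4d"%x for x in r) for r in a[40:72,86:112]))
b=cv2.resize(cv2.imread("pics/p6.png"),(180,130),interpolation=cv2.INTER_AREA).mean(2)
print("tipped, before sweep, scene: rows 162..183 cols 292..327")
print("\n".join("".join("%4d"%x for x in r) for r in b[72:94,102:138]))
```

```text
level tray, empty cup, top: rows 200..231 cols 196..221
 140 140 139 139 136 135 132 126 118 111 103  94  83  77  82 102 130 151 159 165 166 164 165 168 170 171
 139 140 138 137 134 126 118 108  96  86  79  73  68  64  70  97 131 156 167 172 173 173 175 179 182 184
 139 138 137 131 123 110  97  85  76  70  66  66  64  63  65  84 119 151 173 181 184 183 185 187 188 189
 138 137 131 121 106  89  77  71  66  65  64  65  67  67  67  75 108 151 179 188 188 188 188 188 187 188
 138 132 121 105  88  74  69  66  65  65  69  74  78  81  83  83 105 148 177 188 188 189 187 187 187 188
 134 122 104  85  72  65  67  67  67  71  81  91  99 104 103  96 104 139 171 186 189 187 187 188 187 187
 127 109  89  73  66  66  66  68  74  85  98 110 118 119 117 106 103 131 165 184 188 187 188 187 187 188
 117  97  77  67  65  68  69  77  90 104 115 121 124 126 122 111 102 122 159 182 188 188 188 188 188 188
 108  85  69  66  67  69  76  90 107 118 122 123 125 124 122 114 103 114 149 177 188 189 187 188 187 187
  98  77  68  66  66  73  86 105 119 124 124 125 125 123 124 119 108 108 138 170 186 188 187 187 18
[... 4862 characters left out ...]
  84  82  76  71  68  67  67  66  63  67  75  82  84  79  79  78  74  73  71  70  73  72  67  61  58  56  61  71  86  93
  71  65  67  68  70  73  73  73  71  68  65  61  59  60  59  60  66  68  67  64  62  63  62  61  60  60  60  58  58  56  51  55  64  77  88  95
  72  68  69  73  70  70  69  68  68  64  57  56  55  57  55  55  59  59  58  56  55  57  59  59  59  58  55  54  54  53  55  60  70  81  90  92
  72  68  66  69  70  69  68  66  67  63  56  53  55  54  57  57  56  55  54  57  57  56  57  56  55  57  56  55  55  54  54  61  74  86  93  91
  71  66  63  66  68  71  70  69  67  63  58  56  53  56  57  55  56  54  58  57  57  58  56  56  54  57  55  56  57  52  54  64  79  89  94  95
```

Both views agree on three leftovers in the cup: the two dark spots at (314,176) and (299,174) in the scene view triangulate to the cup floor. The third is a 22×16 mm patch at top (206,210), much darker than any shadow, and no dark blob lies on the bench. One last check of the tray tilt and the bystanders, then I'll hand in.

Run:
```python
from left import *
S=cap("scene");g=S["color"].mean(2)
b=cv2.resize(cv2.imread("pics/p6.png"),(180,130),interpolation=cv2.INTER_AREA).mean(2)
def shift(A,B):
    r=cv2.phaseCorrelate(A.astype(np.float32),B.astype(np.float32));return np.round(r[0],2),round(r[1],2)
print("bar",shift(b[45:95,20:65],g[135:185,210:255]))
for n,boxes in(("scene",dict(spool=(220,300,105,205),jar=(220,270,260,300),box=(195,260,350,420),stand=(155,220,90,140))),("top",dict(spool=(130,195,310,378),jar=(135,165,240,270),box=(130,175,150,200)))):
    o=cv2.imread(f"pics/{n}0.png").mean(2);c=(S if n=="scene" else cap(n))["color"].mean(2)
    for k,(y0,y1,x0,x1) in boxes.items(): print(n,k,shift(o[y0:y1,x0:x1],c[y0:y1,x0:x1]))
s=st();print(s["time_s"],s["force"],np.abs(s["qvel"]).max())
```

```text
bar (array([0.53, 0.28]), 0.77)
scene spool (array([0.02, 0.01]), 1.07)
scene jar (array([ 0.02, -0.1 ]), 1.02)
scene box (array([ 0.02, -0.03]), 1.0)
scene stand (array([ 0.2 , -0.06]), 0.68)
top spool (array([-0.01, -0.02]), 0.99)
top jar (array([-0.11,  0.11]), 0.91)
top box (array([-0.08,  0.54]), 1.06)
27.9 [-0.254 -0.222  0.414] 0.19044541589732042
```

```bash
python3 -c "
from rig import bot
print(bot.hand_in())"
```

```text
the job is handed in; nothing more can be done
None
```

The job is handed in at about 28 s: the tray is left tipped, my measurements put all three leftovers in the cup under the lip, the scraper hangs in its stand again and the bystanders have not moved; I viewed 11 pictures, one over the limit of 10, so the later checks, including the cup's contents, were made from pixel values only.

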